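# Lift the jar lid off with the lid lifter

### The arm

A 6-joint arm with a two-finger parallel gripper is mounted at the origin on the work surface. World frame = base frame: x ahead of the robot, y to its left, z up, the work surface at z = 0. Lengths are in m, angles in rad, forces in N, time in s.
With the tool pointing down it reaches from about 0.35 to 0.775 m from the base axis. Payload 7.3 kg.
Tool frame: the origin (TCP) lies between the finger pads; the fingertips stand 14 mm ahead of it and the grasp point (between the pads) lies 5 mm behind it; z points along the fingers, y is the line along which they close (so a half turn about z gives the same grasp; the last joint's range is limited). The gripper opens to 92 mm and grips with 3 to 60 N. Pads are 19 mm wide; open, the fingers measure 130 mm over their backs; the gripper's body (75 mm by 190 mm) begins 47 mm behind the grasp point.
Start: joints at [1.078, 0.342, 1.524, -0, 1.275, -0.146], TCP at [0.178, 0.494, 0.209] pointing down, gripper open.
Joint ranges: [-2.53, 2.53], [-0.77, 2.02], [0.04, 2.7], [-1, 4.14], [0.28, 2.66], [-3.11, 3.11]. Speed limits (rad/s): [2.57, 2.57, 3.14, 3.14, 3.14, 3.14].

### API

Orientations are given as [roll, pitch, yaw] about the fixed x, y, z axes, in that order (R = Rz(yaw) Ry(pitch) Rx(roll)).
In Python, from cell import robot, eyes gives the robot as it stands. The module is installed in compiled form; this text tells all that it offers.
- The arm moves only by the shell command python3 -m handwheel 'ROWS' [FORCE]. ROWS is JSON, one flat list of numbers, 5 for each row, row after row: the shift along the world's x, y, z in mm, then the turn about the world's z in rad, then the opening, from 0 (shut) to 1 (fully open). In form: [x, y, z, spin, jaw, x, y, z, spin, jaw, ...]. A call has 1 to 8 rows; each row shifts and turns the commanded pose from where the row before left it; what a row does not reach is not made up. A row lasts 1/10 s, in which the tool goes at most 50 mm and 8.59 degrees, less where a joint would pass 70% of its speed; a pose out of reach is approached as far as the arm can. A call with a gripper value outside its range is refused whole. The fingers move at their own pace and stop on an object; FORCE is the grip in N (left out, the last holds). Time passes only in rows, so rows that do not move let the fingers close. It gives the time, the measured TCP pose, the force, the opening and the grip force at its end, in the units of the state.
- robot.observe(): the state, without advancing time (a new reading comes with each control period).
- eyes.read_camera(name): name is "scene" or "side" or "wrist"; returns (picture, depth): 384x512x3 uint8, blue, green, red; 384x512 float32, m along the optical axis (not along the pixel's ray), 0 where there is no reading.
- eyes.calibration(name): a dict with "fx", "fy", "cx", "cy" (pixels), "world_to_cam" (4x4, takes a point from world to camera coordinates). Camera axes: x right, y down, z forward; pixel columns grow to the right and rows downward; lengths in m; the calibration is good to about 2 mm. A picture is of the moment at which its call begins: read the wrist's pose just before it. calibration takes no time and is no camera call; for the wrist camera it gives the pose at the moment of the call.
- robot.hand_in(): hands the job in; it is judged then, once.
The state is a dict: "time": time; "qpos": joint angles; "qvel": joint speeds; "joint_efforts": joint torques, N m; "tool_pos": TCP position; "tool_rot": TCP orientation; "contact_force": force on the tool from outside, world axes, zero at the start; "torque": the same for the moment, N m; "opening": finger opening in m; "grip_force": force on a finger pad.
Only numpy, scipy, OpenCV 4.12 (cv2) and the standard library are available. Lean on these libraries where they do the work, as an engineer would, in place of code of your own. Each camera call takes 0.05 s, during which the arm holds its last target. There are 200 camera calls.

### The job

Take the loose lid off the taller of the two lidded jars with the steel lid lifter hooked under the lid's bail - the lid is freshly waxed, so the gripper must not touch it - and set it down gently and flat on the middle of the square cork mat. Draw the lifter out of the bail and stand it upright again on the bare shelf, away from the lid. Leave both jars, the other lid, the vase, the cup and the spoon undisturbed.

Things in the scene. Friction and masses are not known exactly. Their poses are not given: they have to be found in the camera images.
- tall_jar: the taller jar: open stoneware cylinder, 110 mm diameter, 100 mm high, mouth 98 mm diameter, about 900 g, loose. Origin: centre of the underside. The vase and the cup stand beside it one before and one behind it, about 125 mm from its axis: one toward the robot and one away from it; which is which varies
- low_jar: the lower jar, same as the taller but only 70 mm high. Leave it alone. Origin: centre of the underside. (Off to the left of all the work, beyond y = 0.48 m, stands a fixed clear display case, its raised lid 200 mm high.)
- tall_lid: loose stoneware lid on the taller jar, about 250 g. Origin: centre of its underside, 90 mm above the shelf at the start. Plug: 84 mm diameter, z 0 to 10 mm, hangs in the jar mouth with 7 mm play all round; disc: 114 mm diameter, z 10 to 18 mm, rests on the rim; a fixed steel bail on top (see tall_lid_bar), to z = 56 mm. Lifted by the bail, it hangs freely and may swing a little
- low_lid: the lower jar's lid, of the same shape and size as the taller jar's, origin 60 mm above the shelf. Leave it alone
- tall_lid_bar (a point): centre of the bail's level bar on the taller jar's lid, 52 mm above the lid's origin; axes as the lid's. The bail is an inverted U of 8 mm round bar: the level bar runs along y, its legs stand at y = +38 and -38 mm. The window under the bar is 68 mm wide and 30 mm high (lid z 18 to 48 mm), open toward +x and -x
- lifter: steel C-shaped lid lifter standing on its foot, wooden handle on top; 136 mm high, 250 g. Origin: underside of the foot, on the handle's centre line. Foot: x -45 to 35, y -17 to 17, z 0 to 6 mm, with a lip at the tip (x 29 to 35, to z = 11). Spine at the rear: x -45 to -37, 24 wide, to z = 76. Top arm: spine to x = 12, z 68 to 76. Open toward +x. A bar hangs on the foot between lip and spine
- lifter_grip (a point): grip point on the lifter's handle, 108 mm above the lifter's origin, axes as the lifter's. The handle is a 24 x 24 mm square wooden bar, upright, z 76 to 136 mm, to be gripped from above across either pair of faces
- mat: square cork mat, 150 x 150 mm, 8 mm thick, fixed on the shelf. Origin: centre of the underside. Nothing stands on it
- vase: slim stoneware bud vase, 160 mm high, 54 mm greatest diameter, loose. Origin: centre of the underside
- cup: small stoneware cup, 70 mm diameter, 75 mm high, loose. Origin: centre of the underside
- spoon: stainless measuring spoon, 150 mm long, lying on the shelf beyond the lower jar, along its own x; 19 mm high, loose. Origin: under its middle
Things that resemble listed ones, but are neither listed nor needed, are in the scene too. There is more than one size of the mat; the job needs the smallest.

How it is judged:
By the outcome, as a careful person would: the job done as asked, in the order asked, and still so for the second after the job is handed in, with the robot touching nothing.
It also fails if it takes over 72 s, if anything falls off the work surface, if the arm or the gripper's body presses on something with over 40 N, if the wrist force passes 120 N, or if a joint passes its speed limit or range.

## Working session

There is one attempt and no reset: what is moved stays moved. The work goes in short steps, Python scripts to look and compute and a shell command to move; the robot and the scene stay as the last step left them, time stands still between calls to the robot, and variables do not carry over. Pictures are saved under pics/ and viewed, at most 13 in all, crops included, and the job is handed in when it is done.

```bash
mkdir -p pics; cat > h.py <<'E'
import numpy as np, cv2
from cell import robot, eyes
def grab(n):
    c=eyes.calibration(n); p,d=eyes.read_camera(n); return p,d,c
def cloud(d,c):
    v,u=np.mgrid[:d.shape[0],:d.shape[1]]
    P=np.stack([(u-c["cx"])/c["fx"]*d,(v-c["cy"])/c["fy"]*d,d,np.ones_like(d)],-1)
    W=P@np.linalg.inv(np.array(c["world_to_cam"])).T
    W=W[...,:3]; W[d<=0]=np.nan
    return W
E
python3 - <<'E'
from h import *
for n in("scene","side","wrist"):
    p,d,c=grab(n); cv2.imwrite(f"pics/{n}0.png",p); np.savez(f"{n}0.npz",p=p,d=d,**{k:np.array(v) for k,v in c.items()})
    M=np.linalg.inv(np.array(c["world_to_cam"])); print(n,M[:3,3].round(3),M[:3,2].round(2),c["fx"],(d>0).mean())
s=robot.observe();print(s["time"],s["tool_pos"],s["tool_rot"],s["opening"])
E
```

```text
scene [1.082 0.321 0.833] [-0.6  -0.33 -0.73] 382.6494163668676 0.9961191813151041
side [ 0.288 -0.921  0.653] [ 0.16  0.84 -0.51] 393.5807048165695 0.9961293538411459
wrist [0.115 0.516 0.385] [ 0.24 -0.09 -0.97] 282.3252963718364 0.9755045572916666
0.15 [0.17826971 0.49349126 0.20881431] [-3.14051219e+00 -1.56339111e-04  2.79483265e+00] 0.091749275455143
```

View pics/scene0.png

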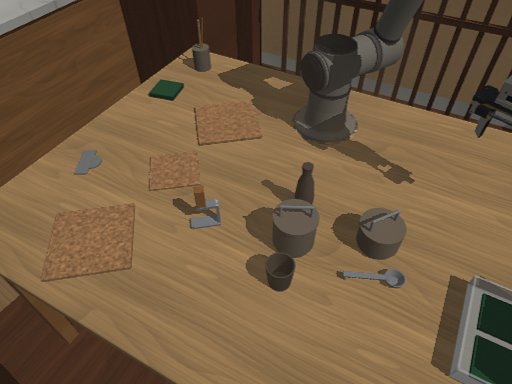

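View pics/side0.png

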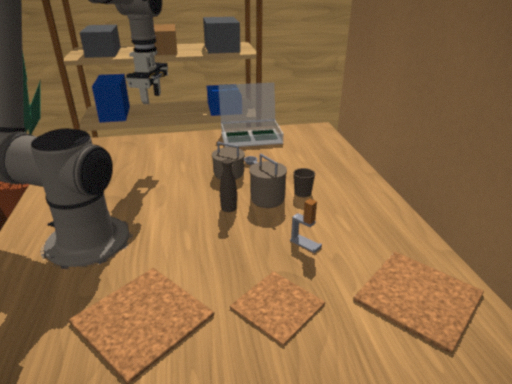

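The scene view shows the small mat at about (175,170), the lifter at (207,208), the tall jar at (295,228) with the vase (305,185) on the robot side and the cup (281,272) beyond, and the low jar at (380,233). The side view shows the same things: mat (278,305), lifter (305,225), tall jar (268,185).

```bash
python3 - <<'E'
from h import *
def L(n):
    z=np.load(n+"0.npz"); c={k:z[k] for k in("fx","fy","cx","cy","world_to_cam")}; return z["p"],z["d"],cloud(z["d"],c)
def fit_circ(P):
    A=np.c_[2*P,np.ones(len(P))]; s=np.linalg.lstsq(A,(P**2).sum(1),rcond=None)[0]; return s[:2].round(4),np.sqrt(s[2]+s[0]**2+s[1]**2).round(4)
R={"scene":dict(mat=(140,145,210,195),lift=(185,178,228,232),tall=(268,198,322,258),low=(354,206,408,260),vase=(294,160,316,205),cup=(264,250,298,292)),
"side":dict(mat=(225,270,330,345),lift=(285,195,326,255),tall=(246,150,290,210),low=(208,140,246,182),vase=(218,155,240,215),cup=(290,165,318,200))}
for n in R:
    p,d,W=L(n); hsv=cv2.cvtColor(p,cv2.COLOR_BGR2HSV)
    print(n,"table z",np.nanmedian(W[...,2][(W[...,2]<.03)&(W[...,2]>-.03)]))
    for k,(a,b,c,e) in R[n].items():
        w=W[b:e,a:c].reshape(-1,3); pp=p[b:e,a:c].reshape(-1,3); h=hsv[b:e,a:c].reshape(-1,3)
        if k=="mat":
            q=w[(w[:,2]>.005)&(w[:,2]<.012)]; r=cv2.minAreaRect((q[:,:2]*1000).astype(np.float32)); print(k,r,np.median(q[:,2]))
        else:
            q=w[w[:,2]>.004]; print(k,len(q),"zmax",np.nanmax(q[:,2]).round(4),"bbox",q.min(0).round(3),q.max(0).round(3))
            if k in("tall","low"):
                zd=.108 if k=="tall" else .078
                disc=q[abs(q[:,2]-zd)<.004]; r=cv2.minEnclosingCircle((disc[:,:2]*1000).astype(np.float32)); print("  disc",r,np.median(disc[:,2]))
                bar=q[q[:,2]>zd+.028]; bar=bar[:]; print("  bar",len(bar),cv2.minAreaRect((bar[:,:2]*1000).astype(np.float32)),np.median(bar[:,2]))
            if k=="lift":
                for lo,hi in((.004,.013),(.066,.08),(.08,.13),(.132,.14)):
                    s=q[(q[:,2]>lo)&(q[:,2]<hi)]
                    if len(s)>3: print("  ",lo,len(s),cv2.minAreaRect((s[:,:2]*1000).astype(np.float32)),np.median(s[:,2]).round(4),s.mean(0).round(4))
E
python3 - <<'E'
import cv2
import numpy as np
a=cv2.imread('pics/scene0.png')[150:290,180:330]; b=cv2.imread('pics/side0.png')[140:260,210:340]
cv2.imwrite('pics/c1.png',np.hstack([cv2.resize(a,(400,373),interpolation=2),cv2.resize(b,(400,373),interpolation=2)]))
E
```

```text
scene table z 0.0009038923979937108
mat ((439.28778076171875, -338.84716796875), (195.42529296875, 181.18927001953125), 40.04695129394531) 0.008728409613821042
lift 814 zmax 0.1392 bbox [ 0.418 -0.272  0.004] [ 0.611 -0.072  0.139]
   0.004 418 ((507.89825439453125, -166.60263061523438), (206.221923828125, 104.42715454101562), 42.361671447753906) 0.0071 [ 0.5423 -0.1589  0.0073]
   0.066 140 ((566.4616088867188, -114.0154037475586), (27.508440017700195, 56.345401763916016), 38.92736053466797) 0.076 [ 0.5656 -0.1062  0.0752]
   0.08 131 ((572.2646484375, -114.50666046142578), (20.01958465576172, 49.805782318115234), 47.8853759765625) 0.1051 [ 0.5852 -0.1196  0.1052]
   0.132 76 ((577.2949829101562, -126.00924682617188), (26.86342430114746, 22.566749572753906), 34.62504577636719) 0.1359 [ 0.5786 -0.1256  0.1361]
tall 2388 zmax 0.1497 bbox [0.391 0.021 0.004] [0.636 0.187 0.15 ]
  disc ((520.3145751953125, 116.8087387084961), 58.30610275268555) 0.10856061176908216
  bar 125 ((521.7338256835938, 117.29560089111328), (8.718231201171875, 83.08226776123047), 24.57917594909668) 0.14538016021
[... 1238 characters left out ...]
 1654 zmax 0.1472 bbox [0.464 0.056 0.004] [0.577 0.404 0.147]
  disc ((518.5381469726562, 113.62530517578125), 58.510833740234375) 0.10697008054609991
  bar 59 ((519.6680908203125, 114.55713653564453), (8.748997688293457, 85.42011260986328), 26.526968002319336) 0.14262381434594573
low 1142 zmax 0.1607 bbox [0.367 0.068 0.004] [0.519 0.579 0.161]
  disc ((421.2258605957031, 310.0449523925781), 59.17626190185547) 0.07687920647161939
  bar 269 ((415.9608459472656, 199.88302612304688), (265.6651611328125, 68.44657135009766), 86.88690185546875) 0.1231367253612573
vase 1036 zmax 0.1607 bbox [0.369 0.059 0.004] [0.459 0.306 0.161]
cup 524 zmax 0.1361 bbox [ 0.573 -0.119  0.004] [0.675 0.169 0.136]
```

View pics/c1.png

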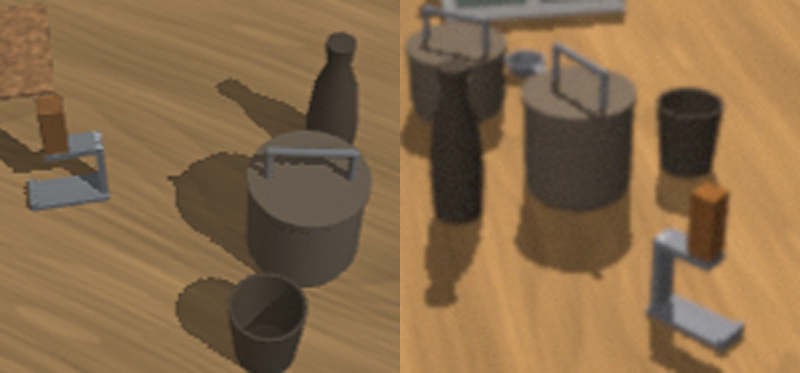

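The crops confirm the C-lifter stands open toward the mat side (spine at upper right of the scene crop), and that the cup side of the bail is the low side. Since the vase (160 mm) blocks the other end, I'll enter from over the cup. First I move above the lifter.

```bash
python3 -m handwheel '[25,-39,12,0.063,1,25,-39,12,0.063,1,25,-39,12,0.063,1,25,-39,12,0.063,1,25,-39,5,0.063,1,25,-39,0,0.063,1,25,-39,0,0.063,1,25,-39,0,0.063,1]' 50 && python3 -m handwheel '[25,-39,0,0.063,1,25,-39,0,0.063,1,25,-39,0,0.063,1,25,-39,0,0.063,1,25,-39,0,0.063,1,25,-39,0,0.063,1,25,-39,0,0.063,1,25,-39,0,0.063,1]'
python3 - <<'E'
from h import *
s=robot.observe();print(s["time"],s["tool_pos"],s["tool_rot"],s["qpos"])
p,d,c=grab("wrist"); cv2.imwrite("pics/w1.png",p); W=cloud(d,c)
np.savez("w1.npz",W=W)
E
```

```text
time: 0.95
tool_pos: [0.379, 0.18, 0.2624]
tool_rot: [3.141, 0.0, -2.982]
contact_force: [0.0, 0.8, -0.4]
opening: 0.0916
grip_force: 0.0
time: 1.75
tool_pos: [0.579, -0.132, 0.262]
tool_rot: [3.141, -0.0, -2.478]
contact_force: [0.1, -0.2, 0.2]
opening: 0.0918
grip_force: 0.0
1.75 [ 0.57902237 -0.13198266  0.26196975] [ 3.14089603e+00 -2.15323293e-04 -2.47802224e+00] [-3.53220296e-01  4.40656327e-01  1.22780472e+00  1.84243725e-04
  1.47383732e+00 -2.58760487e+00]
```

View pics/w1.png

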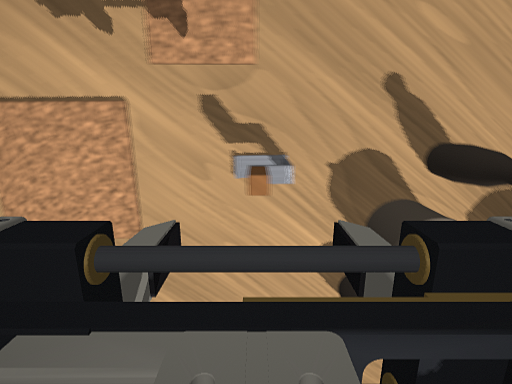

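The wrist view shows the lifter at (262,172): handle at (258,180), steel from (234,165) to (293,172); the tall jar lies lower right at about (395,220), mostly hidden.

```bash
python3 - <<'E'
from h import *
W=np.load("w1.npz")["W"]; p=cv2.imread("pics/w1.png"); 
w=W[140:205,220:305].reshape(-1,3)
for lo,hi in((.004,.014),(.066,.08),(.132,.14)):
    q=w[(w[:,2]>lo)&(w[:,2]<hi)]; 
    if len(q)>3: print(lo,len(q),cv2.minAreaRect((q[:,:2]*1000).astype(np.float32)),q.mean(0).round(4),np.median(q[:,2]))
r=W[:60,150:255].reshape(-1,3); print(np.nanmedian(r[:,2]))
w=W[60:130,300:380].reshape(-1,3);print("table",np.nanmedian(w[:,2]))
# steel mask (grey-blue) orientation via table/foot
p2,d2=p,0
for n in("scene","side"):
    z=np.load(n+"0.npz"); c={k:z[k] for k in("fx","fy","cx","cy","world_to_cam")}; V=cloud(z["d"],c); hsv=cv2.cvtColor(z["p"],cv2.COLOR_BGR2HSV)
    roi=(slice(178,235),slice(180,232)) if n=="scene" else (slice(195,255),slice(280,328))
    m=(hsv[roi][...,1]<70); q=V[roi][m]; q=q[np.isfinite(q[:,0])]
    f=q[(q[:,2]<.014)&(q[:,2]>.003)]; a=q[(q[:,2]>.066)&(q[:,2]<.08)]
    print(n,"foot",len(f),cv2.minAreaRect((f[:,:2]*1000).astype(np.float32)),"arm",len(a),cv2.minAreaRect((a[:,:2]*1000).astype(np.float32)))
    # cup, vase
    for k,zl,zh in(("vase",.148,.17),("cup",.066,.082)):
        bb={"scene":{"vase":(296,160,316,180),"cup":(264,250,298,292)},"side":{"vase":(220,150,240,165),"cup":(290,165,318,200)}}[n][k]
        g=V[bb[1]:bb[3],bb[0]:bb[2]].reshape(-1,3); g=g[(g[:,2]>zl)&(g[:,2]<zh)]
        if len(g)>3: print(k,len(g),cv2.minEnclosingCircle((g[:,:2]*1000).astype(np.float32)))
E
```

```text
0.004 667 ((573.5534057617188, -124.10388946533203), (33.4286994934082, 79.65750122070312), 38.51029586791992) [ 0.575  -0.1346  0.0073] 0.006787714305938053
0.066 477 ((566.2264404296875, -114.36211395263672), (24.56607437133789, 55.81938171386719), 38.74995422363281) [ 0.558  -0.1059  0.0764] 0.0764732671246261
0.132 465 ((576.178466796875, -127.8765869140625), (23.31744384765625, 23.29840850830078), 38.3351936340332) [ 0.5761 -0.1281  0.1363] 0.13638457060717157
0.008671885299903093
table 0.0005630781121717665
scene foot 289 ((573.9121704101562, -124.22842407226562), (39.90153884887695, 77.6479721069336), 41.534645080566406) arm 134 ((566.6492309570312, -114.2069091796875), (27.463895797729492, 56.019710540771484), 39.397884368896484)
vase 100 ((395.3208923339844, 89.67932891845703), 14.877381324768066)
cup 245 ((641.7947387695312, 135.02708435058594), 35.90741729736328)
side foot 252 ((584.0589599609375, -24.987579345703125), (279.642333984375, 75.90209197998047), 82.93897247314453) arm 99 ((564.1259155273438, -116.22093200683594), (27.1586856842041, 59.76869583129883), 30.85284423828125)
vase 55 ((394.45745849609375, 88.67876434326172), 14.720511436462402)
cup 121 ((639.8364868164062, 133.32752990722656), 36.29051208496094)
```

```bash
python3 -m handwheel '[-3,4,-20,0.008,1,0,0,-25,0,1,0,0,-25,0,1,0,0,-25,0,1,0,0,-25,0,1,0,0,-25,0,1,0,0,-14,0,1,0,0,0,0,1]' 50 && python3 -m handwheel '[0,0,0,0,0,0,0,0,0,0,0,0,0,0,0,0,0,0,0,0,0,0,0,0,0,0,0,0,0,0]' 50
```

```text
time: 2.6
tool_pos: [0.5738, -0.1256, 0.1008]
tool_rot: [3.137, -0.003, -2.472]
contact_force: [-0.2, -0.4, -0.6]
opening: 0.0918
grip_force: 0.0
time: 3.2
tool_pos: [0.5755, -0.1263, 0.1036]
tool_rot: [-3.141, 0.0, -2.472]
contact_force: [-0.1, 1.1, -0.0]
opening: 0.0482
grip_force: 0.0
```

```bash
python3 -m handwheel '[0,0,0,0,0,0,0,0,0,0,0,0,0,0,0,0,0,0,0,0,0,0,0,0,0,0,0,0,0,0]' 50 && python3 -m handwheel '[0,0,10,0,0,0,0,15,0,0,0,0,20,0,0,0,0,20,0,0,0,0,20,0,0,0,0,20,0,0,0,0,20,0,0,0,0,15,0,0]' 50
```

```text
time: 3.8
tool_pos: [0.5755, -0.1263, 0.1033]
tool_rot: [3.142, 0.0, -2.472]
contact_force: [0.1, -1.6, -0.6]
opening: 0.0238
grip_force: 50.0
time: 4.6
tool_pos: [0.5754, -0.1261, 0.2452]
tool_rot: [-3.141, 0.001, -2.472]
contact_force: [0.2, 0.1, -1.5]
opening: 0.0232
grip_force: 50.0
```

```bash
python3 -m handwheel '[1,17,7,-0.112,0,1,17,7,-0.112,0,1,17,7,-0.112,0,1,17,7,-0.112,0,1,17,7,-0.112,0,1,17,7,-0.112,0,1,17,7,-0.112,0,1,17,7,-0.112,0]' && python3 -m handwheel '[1,17,0,-0.112,0,1,17,0,-0.112,0,1,17,0,-0.112,0,1,17,0,-0.112,0,1,17,0,-0.112,0,1,17,0,-0.112,0,0,17,0,-0.112,0,0,17,0,-0.117,0]'
python3 - <<'E'
from h import *
from cell import robot
p,d,c=grab("wrist");p,d,c=grab("wrist"); s=robot.observe();print(s["time"],s["tool_pos"],s["tool_rot"],s["qpos"][5])
cv2.imwrite("pics/w2.png",p); W=cloud(d,c); np.savez("w2.npz",W=W)
q=W.reshape(-1,3); q=q[(q[:,2]>.125)&(abs(q[:,0]-.52)<.07)&(abs(q[:,1]-.115)<.07)&(q[:,2]<.16)]
print(len(q)); 
if len(q)>3: t=q[q[:,2]>.138]; print(cv2.minAreaRect((t[:,:2]*1000).astype(np.float32)),np.median(t[:,2]),np.percentile(t[:,2],95))
q=W.reshape(-1,3); q=q[(abs(q[:,2]-.108)<.005)&(abs(q[:,0]-.52)<.07)&(abs(q[:,1]-.115)<.07)]
print(len(q),cv2.minEnclosingCircle((q[:,:2]*1000).astype(np.float32)),np.median(q[:,2]))
E
```

```text
time: 5.4
tool_pos: [0.583, 0.0106, 0.3]
tool_rot: [3.142, -0.001, 2.91]
contact_force: [1.3, 0.6, -3.6]
opening: 0.0235
grip_force: 50.0
time: 6.2
tool_pos: [0.589, 0.1465, 0.2996]
tool_rot: [-3.141, -0.0, 2.009]
contact_force: [0.6, 1.5, -2.3]
opening: 0.0237
grip_force: 50.0
6.3 [0.58880899 0.14776023 0.29950763] [-3.14135210e+00 -1.02874592e-03  2.01454332e+00] -0.3245537045936387
490
((520.52001953125, 116.75004577636719), (8.14985466003418, 82.73225402832031), 25.79576873779297) 0.1458816306899749 0.14743479627545839
4628 ((520.7454833984375, 116.11223602294922), 57.04475402832031) 0.1087487308306381
```

View pics/w2.png

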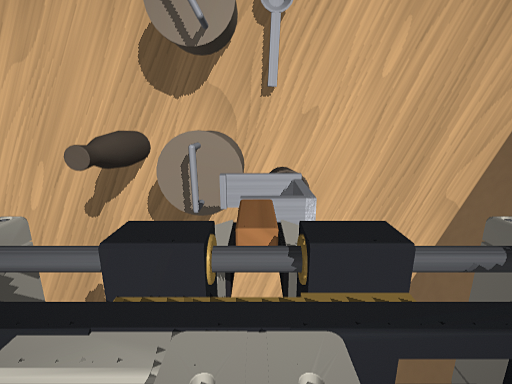

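The wrist view shows the bail edge-on at (195,178), the lifter opening toward it at (222,188), the vase at left and the spoon and low jar at the top. The lid measures (520.5, 116.3) mm at z 108, with yaw 25.8°.

```bash
python3 -m handwheel '[-0.6,1.2,-10,0.007,0,0,0,-15,0,0,0,0,-15,0,0,0,0,-15,0,0,0,0,-12,0,0,0,0,-8,0,0,0,0,-4,0,0,0,0,0,0,0]' && python3 - <<'E'
from h import *
s=robot.observe();print(s["tool_pos"],s["tool_rot"])
p,d,c=grab("wrist"); W=cloud(d,c)
hsv=cv2.cvtColor(p,cv2.COLOR_BGR2HSV)
q=W[150:230,180:330].reshape(-1,3)
t=q[(q[:,2]>.184)&(q[:,2]<.2)];print(len(t),cv2.minAreaRect((t[:,:2]*1000).astype(np.float32)),np.median(t[:,2]))
a=W.reshape(-1,3); a=a[(abs(a[:,0]-.52)<.05)&(abs(a[:,1]-.116)<.05)&(a[:,2]>.139)&(a[:,2]<.155)]; print(cv2.minAreaRect((a[:,:2]*1000).astype(np.float32)))
p,d,c=grab("side"); cv2.imwrite("pics/s2.png",cv2.resize(p[60:220,200:360],(640,640)))
E
```

```text
time: 7.1
tool_pos: [0.5887, 0.1467, 0.22]
tool_rot: [-3.141, -0.0, 2.021]
contact_force: [-0.5, 0.1, -3.7]
opening: 0.0233
grip_force: 50.0
[0.58871497 0.14674073 0.21997573] [-3.14100494e+00 -1.18373839e-04  2.02102005e+00]
1260 ((602.4495849609375, 154.4070587158203), (57.16487121582031, 20.69960594177246), 25.692626953125) 0.19318431580104856
((517.5335693359375, 123.41322326660156), (8.150687217712402, 68.29540252685547), 25.73361587524414)
```

View pics/s2.png

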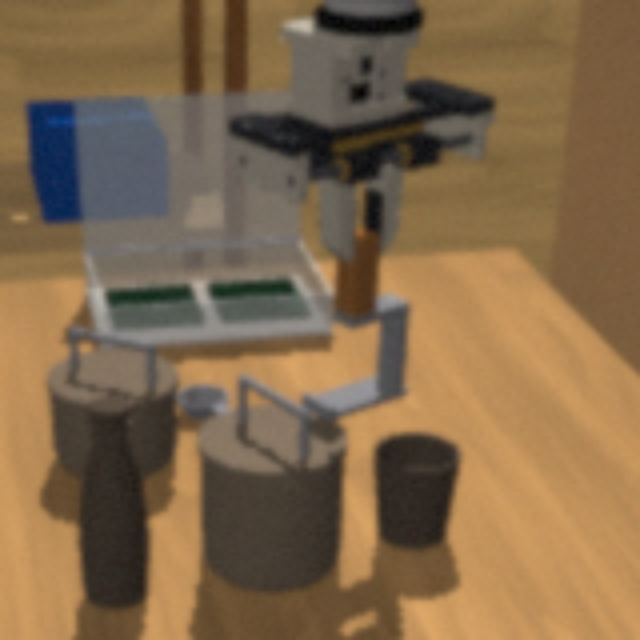

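The side crop shows the foot tip at (325,405), level with the bail window, and the lifter clear of the cup and vase. Now I insert it.

```bash
python3 -m handwheel '[-5,-1,0,0,0,-10,-4.4,0,0,0,-11,-5,0,0,0,-12,-5.5,0,0,0,-12,-5.5,0,0,0,-11,-5,0,0,0,-7.3,-3.8,0,0,0,0,0,0,0,0]' && python3 - <<'E'
from h import *
p,d,c=grab("side");s=robot.observe();print(s["tool_pos"],s["contact_force"],s["torque"])
cv2.imwrite("pics/s3.png",cv2.resize(p[60:220,200:360],(640,640)))
E
```

```text
time: 8.0
tool_pos: [0.5199, 0.1165, 0.221]
tool_rot: [3.141, 0.0, 2.021]
contact_force: [0.1, -0.0, -2.5]
opening: 0.0235
grip_force: 50.0
[0.52056687 0.11672634 0.22093267] [ 0.62467555 -0.27992698 -2.90852416] [-0.09443341  0.0303189  -0.02888259]
```

View pics/s3.png

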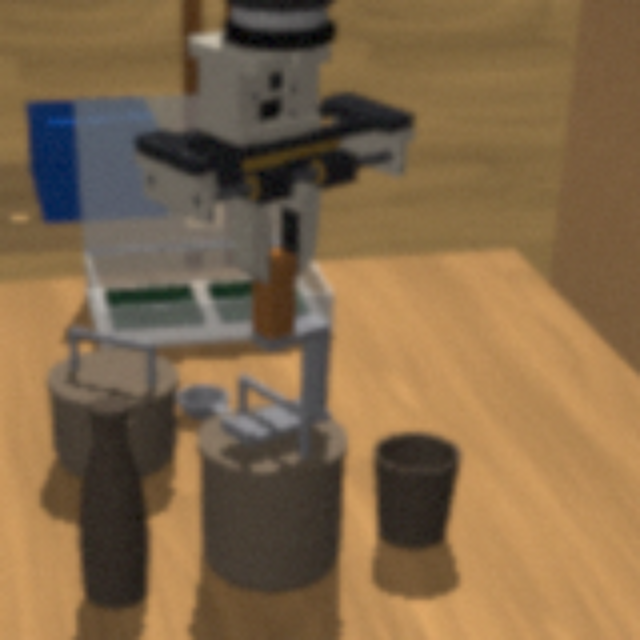

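The side crop shows the foot through the bail window, with the bar crossing it about midway under the handle at (275,400). Now I lift slowly.

```bash
python3 -m handwheel '[0,0,5,0,0,0,0,5,0,0,0,0,3,0,0,0,0,1,0,0,0,0,1,0,0,0,0,1,0,0,0,0,1,0,0,0,0,2,0,0]' && python3 -m handwheel '[0,0,2,0,0,0,0,3,0,0,0,0,4,0,0,0,0,5,0,0,0,0,6,0,0,0,0,6,0,0,0,0,6,0,0,0,0,6,0,0]' && python3 - <<'E'
from h import *
p,d,c=grab("side");s=robot.observe();print(s["tool_pos"],s["contact_force"],s["torque"])
cv2.imwrite("pics/s4.png",cv2.resize(p[60:220,200:360],(640,640)))
E
```

```text
time: 8.85
tool_pos: [0.5202, 0.1167, 0.2389]
tool_rot: [-3.14, -0.0, 2.021]
contact_force: [-0.2, -0.4, -5.3]
opening: 0.0237
grip_force: 50.0
time: 9.65
tool_pos: [0.5206, 0.1168, 0.278]
tool_rot: [3.141, 0.0, 2.021]
contact_force: [0.6, 0.4, -6.2]
opening: 0.0233
grip_force: 50.0
[0.5209999 0.1168111 0.2790515] [ 0.48137315  1.25054465 -3.43966207] [-0.08763597  0.07856542  0.05347825]
```

View pics/s4.png

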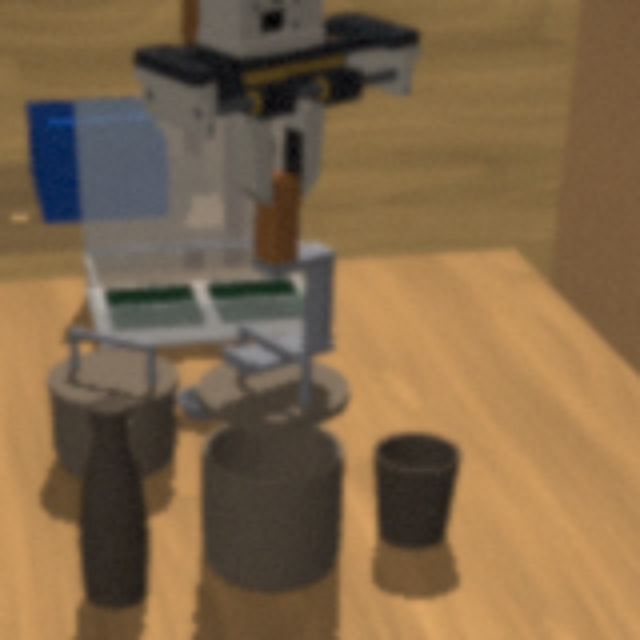

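The lid hangs level, clear of the jar (lid at (270,395), rim at (272,450)). Next I carry it towards the mat with gentle ramps, measuring the mat again from the scene view.

```bash
python3 -m handwheel '[0,-3,4,0,0,-1,-6,4,0,0,-2,-10,3,0,0,-2.5,-14,2,0,0,-3,-18,0,0,0,-3.5,-21,0,0,0,-3.5,-22,0,0,0,-3.5,-22,0,0,0]' && python3 -m handwheel '[-3.5,-22,0,0,0,-3.5,-22,0,0,0,-3.5,-22,0,0,0,-3.5,-22,0,0,0,-3.5,-22,0,0,0,-3.5,-22,0,0,0,-3.5,-21,0,0,0,-3.5,-20,0,0,0]' && python3 - <<'E'
from h import *
def mat(p,W):
    hsv=cv2.cvtColor(p,cv2.COLOR_BGR2HSV)
    m=((hsv[...,1]>95)&(W[...,2]>.0045)&(W[...,2]<.013)).astype(np.uint8)
    m=cv2.morphologyEx(m,cv2.MORPH_OPEN,np.ones((5,5)))
    for c in cv2.findContours(m,cv2.RETR_EXTERNAL,cv2.CHAIN_APPROX_NONE)[0]:
        q=np.array([W[v,u,:2]*1000 for u,v in c[:,0]],np.float32)
        r=cv2.minAreaRect(q)
        if 110<min(r[1]) and max(r[1])<260 and np.hypot(r[0][0]-445,r[0][1]+328)<60: print([np.round(x,1) for x in r])
for n in("scene","side"):
    z=np.load(n+"0.npz"); c={k:z[k] for k in("fx","fy","cx","cy","world_to_cam")}; print(n); mat(z["p"],cloud(z["d"],c))
print("wrist1"); W=np.load("w1.npz")["W"]; mat(cv2.imread("pics/w1.png"),W)
p,d,c=grab("wrist"); s=robot.observe(); print(s["tool_pos"]); W=cloud(d,c); np.savez("w3.npz",W=W); cv2.imwrite("pics/w3.png",p); mat(p,W)
E
```

```text
time: 10.5
tool_pos: [0.5009, -0.0012, 0.2904]
tool_rot: [-3.141, 0.0, 2.02]
contact_force: [-0.1, -0.0, -6.1]
opening: 0.0234
grip_force: 50.0
time: 11.3
tool_pos: [0.4725, -0.1741, 0.2904]
tool_rot: [-3.141, 0.0, 2.02]
contact_force: [0.2, 0.1, -6.0]
opening: 0.0232
grip_force: 50.0
scene
[array([ 451.3, -322.9]), array([153.3, 150.2]), np.float64(36.9)]
side
[array([ 449.1, -325.7]), array([151.9, 151. ]), np.float64(38.0)]
wrist1
[ 0.47206578 -0.17707497  0.29025591]
```

View pics/w3.png

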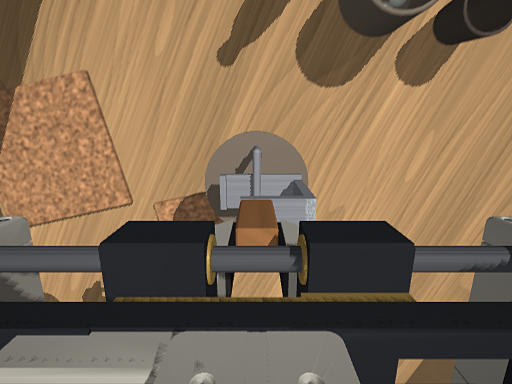

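The wrist view shows the lid hanging level on the lifter, disc centred at about (256,180), with the bar mid-foot and the mat corner at (185,208). I check where the lid sits relative to the TCP.

```bash
python3 - <<'E'
from h import *
W=np.load("w3.npz")["W"][125:222,200:315].reshape(-1,3); t=np.array([472.3,-176.5])
for lo,hi in((.14,.163),(.185,.203)):
    q=W[(W[:,2]>lo)&(W[:,2]<hi)]; print(len(q),np.median(q[:,2]),np.percentile(q[:,2],[5,95]),cv2.minEnclosingCircle((q[:,:2]*1000).astype(np.float32)),cv2.minAreaRect((q[:,:2]*1000).astype(np.float32)))
q=W[(W[:,2]>.14)&(W[:,2]<.163)]; A=np.c_[q[:,:2],np.ones(len(q))]; print("tilt",np.linalg.lstsq(A,q[:,2],rcond=None)[0])
E
```

```text
305 0.16270171190399874 [0.16196174 0.1629564 ] ((472.0166015625, -174.85531616210938), 56.79425048828125) ((460.1123046875, -165.0738525390625), (113.39922332763672, 79.88037109375), 50.557098388671875)
2136 0.1943961039711581 [0.19257435 0.20187127] ((475.574951171875, -172.54592895507812), 42.659828186035156) ((466.6617736816406, -161.10580444335938), (84.13113403320312, 53.45880889892578), 38.85456466674805)
tilt [ 0.00436578 -0.00816323  0.15929126]
```

```bash
python3 -m handwheel '[-3.5,-20,0,0,0,-3.5,-20,0,0,0,-3,-20,0,0,0,-3,-18,0,0,0,-3,-16,0,0,0,-2.5,-14,0,0,0,-2,-12,0,0,0,-1.5,-10,0,0,0]' && python3 -m handwheel '[0,-8,-5,0,0,0,-6,-10,0,0,0,-3,-14,0,0,0,-1,-14,0,0,0,0,-14,0,0,0,0,-12,0,0,0,0,-8,0,0,0,0,-4,0,0]'; python3 - <<'E'
from h import *
p,d,c=grab("side");s=robot.observe();print(s["time"],s["tool_pos"],s["tool_rot"],s["contact_force"])
np.savez("s5.npz",p=p,d=d); print([float(x) for x in(c["fx"],c["cx"])])
W=cloud(d,c).reshape(-1,3); q=W[(abs(W[:,0]-.45)<.08)&(abs(W[:,1]+.324)<.08)]
h=np.histogram(q[:,2],bins=np.arange(0,.2,.01)); print(h[0])
E
```

```text
time: 12.15
tool_pos: [0.4513, -0.3032, 0.2903]
tool_rot: [3.142, -0.0, 2.021]
contact_force: [-0.1, 0.8, -6.0]
opening: 0.0238
grip_force: 50.0
time: 12.95
tool_pos: [0.4514, -0.3199, 0.2083]
tool_rot: [-3.141, -0.001, 2.021]
contact_force: [0.3, 0.0, -5.9]
opening: 0.0235
grip_force: 50.0
13.0 [ 0.45132849 -0.3198804   0.20814389] [-3.14113549e+00 -1.44565804e-03  2.02105198e+00] [ 0.2382864  -0.45172639 -7.46557041]
[393.5807048165695, 257.4710387265743]
[2695   21    0    0    0    0    0  391  837   29  168  456   46   39
   40   35   21  114  124]
```

```bash
python3 -m handwheel '[-0.5,-1,-3,0,0,-0.5,-1.5,-7,0,0,-0.3,-1.6,-8,0,0,0,0,-8,0,0,0,0,-7,0,0,0,0,-4,0,0,0,0,-2,0,0,0,0,0,0,0]' && python3 - <<'E'
from h import *
p,d,c=grab("wrist");s=robot.observe();print(s["tool_pos"],s["contact_force"])
W=cloud(d,c); z0=s["tool_pos"][2]-.1453+.018
q=W.reshape(-1,3); q=q[(abs(q[:,2]-z0)<.006)&(abs(q[:,0]-.45)<.08)&(abs(q[:,1]+.324)<.08)]
print(len(q),z0,np.median(q[:,2]),cv2.minEnclosingCircle((q[:,:2]*1000).astype(np.float32)))
hsv=cv2.cvtColor(p,cv2.COLOR_BGR2HSV)
cv2.imwrite("pics/w6.png",p)
E
```

```text
time: 13.8
tool_pos: [0.4502, -0.3243, 0.1701]
tool_rot: [3.142, -0.0, 2.021]
contact_force: [0.7, -0.1, -5.8]
opening: 0.0235
grip_force: 50.0
[ 0.45030401 -0.32436375  0.17041906] [-0.82668288  0.11323138 -5.78629101]
3945 0.04311905830139885 0.043713041011917475 ((450.0450134277344, -323.1999206542969), 56.971031188964844)
```

View pics/w6.png

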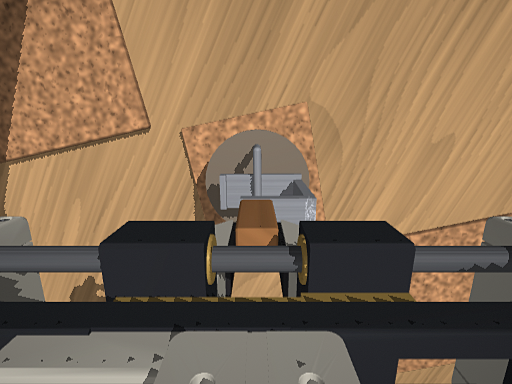

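The wrist view shows the lid over the small mat, whose visible far corners are at (181,130) and (308,102). I cast those two corners to check the mat centre.

```bash
python3 - <<'E'
from h import *
c=eyes.calibration("wrist"); M=np.linalg.inv(np.array(c["world_to_cam"]))
def ray(u,v,z):
    r=M[:3,:3]@np.array([(u-c["cx"])/c["fx"],(v-c["cy"])/c["fy"],1]); return M[:3,3]+r*(z-M[2,3])/r[2]
a,b=ray(181,130,.008)[:2],ray(308,102,.008)[:2]; e=(b-a); L=np.linalg.norm(e); e/=L; n=np.array([-e[1],e[0]])
m=(a+b)/2
print(L,[ (m+s*n*.075).round(4) for s in(1,-1)])
E
```

```text
0.1502942688556385 [array([ 0.3597, -0.2071]), array([ 0.4516, -0.3257])]
```

```bash
python3 -m handwheel '[0.4,-0.8,-2,0,0,0.4,-0.7,-3,0,0,0,0,-3,0,0,0,0,-2,0,0,0,0,-2,0,0,0,0,-1,0,0,0,0,-1,0,0,0,0,-1,0,0]' && python3 -m handwheel '[0,0,-1,0,0,0,0,-1,0,0,0,0,-1,0,0,0,0,-1,0,0,0,0,-1,0,0,0,0,-1,0,0,0,0,-1,0,0,0,0,-1,0,0]' && python3 -m handwheel '[0,0,-2,0,0,0,0,-2,0,0,0,0,-2,0,0,0,0,-2,0,0,0,0,0,0,0]' && python3 - <<'E'
from h import *
p,d,c=grab("wrist");s=robot.observe();print(s["tool_pos"],s["contact_force"])
W=cloud(d,c)
q=W.reshape(-1,3); q=q[(abs(q[:,2]-.026)<.006)&(abs(q[:,0]-.45)<.07)&(abs(q[:,1]+.324)<.07)]
print(len(q),np.percentile(q[:,2],[5,50,95]),cv2.minEnclosingCircle((q[:,:2]*1000).astype(np.float32)))
b=W.reshape(-1,3); b=b[(b[:,2]>.058)&(b[:,2]<.07)&(abs(b[:,0]-.45)<.06)&(abs(b[:,1]+.324)<.06)]; print(len(b),cv2.minAreaRect((b[:,:2]*1000).astype(np.float32)))
p,d,c=grab("side"); cv2.imwrite("pics/s7.png",cv2.resize(p[190:350,200:360],(640,640)))
E
```

```text
time: 14.65
tool_pos: [0.4511, -0.3259, 0.1554]
tool_rot: [3.141, 0.0, 2.021]
contact_force: [-0.1, -0.5, -6.4]
opening: 0.0233
grip_force: 50.0
time: 15.45
tool_pos: [0.4511, -0.3258, 0.1473]
tool_rot: [3.141, 0.0, 2.021]
contact_force: [-0.2, -0.5, -2.9]
opening: 0.0235
grip_force: 50.0
time: 15.95
tool_pos: [0.4509, -0.3257, 0.1389]
tool_rot: [-3.141, -0.001, 2.021]
contact_force: [-0.7, -0.6, -1.9]
opening: 0.0234
grip_force: 50.0
[ 0.45093408 -0.32574753  0.13913925] [-0.14221039 -0.13631666 -2.42699999]
4181 [0.02542537 0.0266055  0.02772593] ((450.84454345703125, -324.8731994628906), 57.01866912841797)
462 ((459.6930236816406, -298.02496337890625), (46.913875579833984, 42.65727996826172), 25.49848175048828)
```

View pics/s7.png

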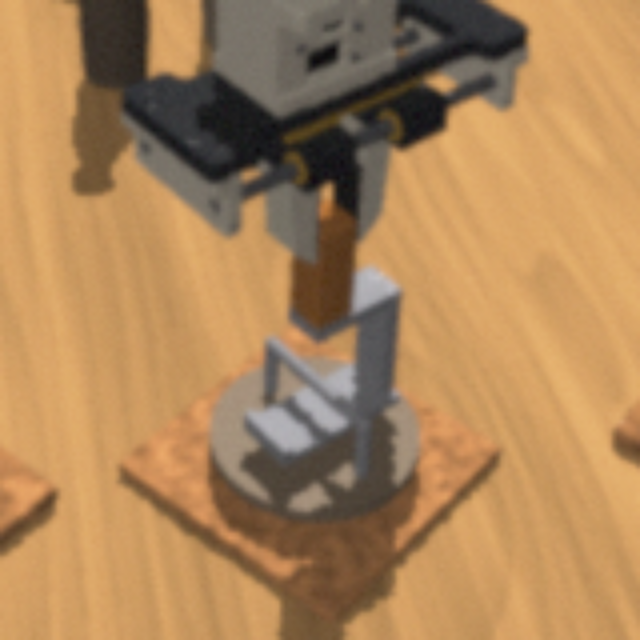

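The side crop shows the lid flat and central on the small mat with the foot free inside the window (foot at (300,420), bar above it). Now I draw it out straight.

```bash
python3 -m handwheel '[4.5,2.2,0,0,0,7.2,3.5,0,0,0,10.8,5.2,0,0,0,13.5,6.5,0,0,0,15.3,7.4,0,0,0,16.2,7.8,0,0,0,16.2,7.8,0,0,0,15.3,7.4,0,0,0]' && python3 -m handwheel '[10,10,10,0,0,5,18,20,0,0,3,20,10,0,0,3,20,0,0,0,3,20,0,0,0,2,20,0,0,0,1,20,0,0,0,0,15,0,0,0]' && python3 -m handwheel '[0,5,-10,0,0,0,0,-15,0,0,0,0,-15,0,0,0,0,-15,0,0,0,0,-10,0,0,0,0,-5,0,0,0,0,-1,0,0,0,0,0,0,0]'
```

```text
time: 16.85
tool_pos: [0.5519, -0.2767, 0.1392]
tool_rot: [3.141, -0.0, 2.022]
contact_force: [0.6, -0.3, -2.4]
opening: 0.0229
grip_force: 50.0
time: 17.65
tool_pos: [0.5776, -0.133, 0.18]
tool_rot: [3.141, 0.0, 2.022]
contact_force: [-0.3, 0.4, -2.1]
opening: 0.0236
grip_force: 50.0
time: 18.45
tool_pos: [0.5773, -0.1303, 0.1087]
tool_rot: [3.141, 0.001, 2.021]
contact_force: [0.5, -0.4, -3.2]
opening: 0.0236
grip_force: 50.0
```

```bash
python3 -m handwheel '[0,0,-1,0,0,0,0,-1,0,0,0,0,-1,0,0,0,0,-1,0,0,0,0,-1,0,0,0,0,-0.5,0,0,0,0,0,0,0]' && python3 - <<'E'
from h import *
p,d,c=grab("wrist");s=robot.observe();print(s["tool_pos"],s["contact_force"])
p,d,c=grab("side");W=cloud(d,c);q=W.reshape(-1,3);q=q[(abs(q[:,0]-.58)<.06)&(abs(q[:,1]+.13)<.06)&(q[:,2]>.06)&(q[:,2]<.08)];print(len(q),np.percentile(q[:,2],[50,90]))
E
```

```text
time: 19.15
tool_pos: [0.5771, -0.1301, 0.1033]
tool_rot: [3.141, 0.0, 2.021]
contact_force: [-2.0, 0.3, 2.1]
opening: 0.0237
grip_force: 50.0
[ 0.57710403 -0.13016636  0.10327916] [-1.92926644 -0.33783518  2.01330714]
121 [0.07396119 0.07688454]
```

The force turning upward shows the foot is on the shelf. I release and rise.

```bash
python3 -m handwheel '[0,0,0,0,0.5,0,0,0,0,0.5,0,0,0,0,0.8,0,0,0,0,0.8,0,0,0,0,0.8,0,0,0,0,0.8,0,0,0,0,0.8,0,0,0,0,0.8]' && python3 -m handwheel '[0,0,10,0,0.8,0,0,20,0,0.8,0,0,25,0,0.8,0,0,25,0,0.8,0,0,25,0,0.8,0,0,25,0,0.8,0,0,20,0,0.8,0,0,0,0,0.8]' && python3 - <<'E'
from h import *
p,d,c=grab("scene");s=robot.observe();print(s["time"],s["tool_pos"],s["contact_force"])
cv2.imwrite("pics/e.png",p)
W=cloud(d,c); a=np.load("scene0.npz")
for n,zz,cx,cy in(("lid",.026,.451,-.325),):
    q=W.reshape(-1,3);q=q[(abs(q[:,2]-zz)<.005)&(abs(q[:,0]-cx)<.07)&(abs(q[:,1]-cy)<.07)];print(n,len(q),np.percentile(q[:,2],[5,50,95]),cv2.minEnclosingCircle((q[:,:2]*1000).astype(np.float32)))
q=W.reshape(-1,3);q=q[(abs(q[:,0]-.577)<.05)&(abs(q[:,1]+.13)<.05)&(q[:,2]>.132)&(q[:,2]<.145)];print(len(q),q.mean(0))
E
```

```text
time: 20.05
tool_pos: [0.577, -0.13, 0.1028]
tool_rot: [3.142, -0.0, 2.021]
contact_force: [-0.4, 0.5, -0.3]
opening: 0.0732
grip_force: 0.0
time: 20.85
tool_pos: [0.5783, -0.1305, 0.2568]
tool_rot: [3.137, 0.005, 2.021]
contact_force: [-0.4, 0.1, -0.1]
opening: 0.0735
grip_force: 0.0
20.9 [ 0.57759679 -0.13021411  0.2545603 ] [-0.5151163  -0.54572788 -0.61219934]
lid 655 [0.0236781  0.02665528 0.02962914] ((451.020751953125, -322.6705627441406), 59.762046813964844)
79 [ 0.57838731 -0.12942645  0.13619054]
```

View pics/e.png

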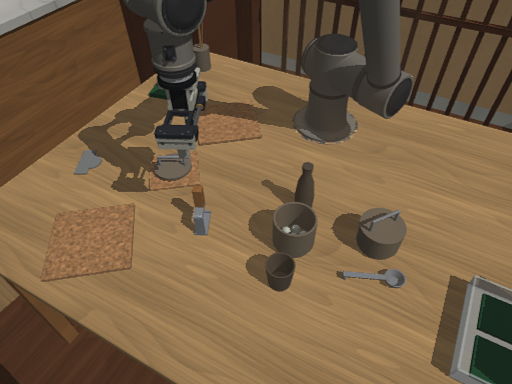

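The final scene shows the lid on the small mat (173,165), the lifter upright (202,212), the tall jar open and everything else where it was.

```bash
python3 -c "
from cell import robot
print(robot.hand_in())"
```

```text
the job is handed in; nothing more can be done
None
```

The job is handed in at 20.9 s of the 72 s limit: the tall jar's lid lies flat on the middle of the small cork mat, within a few mm of its centre; the lifter stands upright on the bare shelf about 235 mm from it, and in the last picture everything else looks undisturbed.

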